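# Refit the knob of the buffet warmer and hold it pressed

### The arm

A 7-joint arm with a two-finger parallel gripper is mounted at the origin on the work surface. World frame = base frame: x ahead of the robot, y to its left, z up, the work surface at z = 0. Lengths are in m, angles in rad, forces in N, time in s.
With the tool pointing down it reaches from about 0.425 to 0.8 m from the base axis. Payload 8.3 kg.
Tool frame: the origin (TCP) lies at the very end of the fingers, on their centre line; the grasp point (between the pads) lies 19 mm behind it; z points along the fingers, x is the direction in which the jaws open and shut, and the axes are right-handed (so a half turn about z gives the same grasp; the last joint's range is limited). The gripper opens to 85 mm and grips with 20 to 120 N. Pads are 22 mm wide; open, the fingers measure 114 mm over their backs; the gripper's body (76 mm by 85 mm) begins 54 mm behind the grasp point. The pads swing forward as they close: fully open they stand 13 mm farther back than shut.
Start: joints at [1.144, 0.383, 0.016, 1.37, -0.006, 1.388, -0.046], TCP at [0.222, -0.584, 0.192] pointing down, gripper open.
Joint ranges: [-2.95, 2.95], [-0.25, 2.06], [-1.52, 1.56], [0.18, 2.33], [-1.44, 4.58], [0.02, 2.06], [-3.01, 3.01]. Speed limits (rad/s): [2.39, 2.39, 3.01, 3.01, 3.14, 3.14, 3.14].

### API

Orientations are given as a unit quaternion [x, y, z, w].
In Python, from cell import sense, capture, camera_params, close_job, spot_in, trace gives the robot as it stands.
- The arm moves only by the tool move_arm, never from a script. Its arguments are lists of equal length, an entry for each row: "xyz": the shift along the tool's x, y, z in cm, a list of three; "turn": the turn, a rotation vector about the tool's x, y, z in degrees, a list of three; "hand": the opening, from 0 (shut) to 1 (fully open). In form: {"xyz": [[x, y, z], ...], "turn": [[wx, wy, wz], ...], "hand": [hand, ...]}. A call has 1 to 20 rows; each row shifts and turns the commanded pose from where the row before left it, along the tool's axes as they then stand; what a row does not reach is not made up. A row lasts 1/8 s, in which the tool goes at most 62.5 mm and 10.7 degrees, less where a joint would pass 70% of its speed; a pose out of reach is approached as far as the arm can. A call with a gripper value outside its range is refused whole. The fingers move at their own pace and stop on an object; the grip force is fixed at half the most. Time passes only in rows, so rows that do not move let the fingers close. It gives the time, the measured TCP pose, the force and the opening at its end, in the units of the state.
- sense(): the state, without advancing time (a new reading comes with each control period).
- capture(name): name is "side" or "top"; returns the picture (384x512x3 uint8, blue, green, red); there is no depth.
- camera_params(name): a dict with "fx", "fy", "cx", "cy" (pixels), "R" (3x3) and "t" (3): a world point X has camera coordinates R X + t. Camera axes: x right, y down, z forward; pixel columns grow to the right and rows downward; lengths in m; the calibration is good to about 2 mm. A picture is of the moment at which its call begins. camera_params takes no time and is no camera call.
- close_job(): hands the job in, once; it reports no verdict.
Trained networks look in the newest picture that a camera, given by its name, has taken for a name from the list of things; names that differ only in an ending like _2 or _b are one class to them, and where a whole thing is asked for, a point or a joint stands for the part that bears it (a point fixed in the world has none). Each returns a list of dicts, best first, with "confidence" (0 to 1); they miss things now and then, are a little off and sometimes report something else, mostly with a low value. They report only what shows in the picture. A call takes as long as a camera call. They do not tell look-alikes from the thing itself.
- spot_in(camera, label): "centre" ([x, y, z] in m, in the coordinates of the camera as it stood for that picture, good to about 4 mm: the middle of the surface that is visible of it).
- trace(camera, label): "region" (384x512 bool, what is visible of it).
The state is a dict: "time_s": time; "qpos": joint angles; "qvel": joint speeds; "joint_efforts": joint torques, N m; "tcp_pos": TCP position; "tool_rot": TCP orientation; "force": force on the tool from outside, world axes, zero at the start; "wrist_torque": the same for the moment, N m; "width": opening from 0.0 (shut) to 1.0 (fully open).
Only numpy, scipy, OpenCV 4.12 (cv2) and the standard library are available. Lean on these libraries where they do the work, as an engineer would, in place of code of your own. Each camera call takes 0.05 s, during which the arm holds its last target. There are 200 camera calls.

### The job

The buffet warmer in the pantry has one bare D-shaped spindle. Slip the brass collar over it until it lies flat on the control strip, then take the white knob by its bar, turn it so that its red end points the way the spindle's flat faces, and push it fully onto the spindle. Keep pressing so that the spindle stays right down against its spring, and finish like that, still gripping and pressing the knob; leave all the other things where they stand.

Things in the scene. Friction and masses are not known exactly. Their poses are not given: they have to be found in the camera images.
- warmer: Buffet warmer, fixed: flat steel box 240 mm (x) by 360 mm (y), 50 mm tall, two dark hot zones and a flat black control strip along its -x edge, nearest the robot. Origin: centre of its underside, on the counter; z up. A second white knob, already fitted, stands on the strip 150 mm to the -y side of the bare spindle, its top 97 mm above the counter: leave it.
- panel (a point): Point on the top of the warmer's control strip, on the spindle's axis, 50 mm above the counter; axes those of the warmer (z up).
- spindle_tip (a point): Centre of the top end of the bare upright aluminium D-spindle, 34 mm above the strip when not pressed: a 14 mm round rod with a flat along its whole length, 2.5 mm from its axis. The flat faces this frame's +x; z up. Top edge chamfered over 2.5 mm. It does not turn, it only sinks.
- spindle (a joint): How far the spindle is pressed down, m: 0 up, 0.005 at its lower stop. Spring: about 3 N to start, 10.5 N at the stop; it rises again when let go.
- collar: Loose brass collar (ring), 40 mm outside, 17 mm hole, 12 mm tall, lying flat on the counter. Origin: centre of its underside; z up. 50 g. Grip it across its outside.
- knob: Loose white knob on the counter, socket down: round skirt 46 mm across, 18 mm tall; on it a bar grip 40 mm long (its x), 12 mm wide (its y), 22 mm tall, 40 mm in all. Origin: centre of its underside; z up. A red stripe marks the +x end of the bar. About 60 g.
- knob_seat (a point): Centre of the roof of the knob's D-socket, 15 mm above its underside; knob's axes. Socket: open below, 16 mm across, its flat 3.5 mm from the axis on the +x (red) side; 1 mm loose all round; enters only with knob +x within about 8 degrees of the spindle's +x. Fully on, this point meets spindle_tip, and the knob's underside is 7 mm above the collar.
- knob_flat (a point): Point of the knob 20 mm from its axis under the red end (+x), at the height of the socket's roof.
- honey_jar: Bystander: amber glass jar with brass lid, 80 mm across, 90 mm tall. Loose; origin centre of its underside.
- wine_bottle: Bystander: green wine bottle with black cap, 74 mm across, 290 mm tall. Loose; origin centre of its underside.
- candlestick: Bystander: brass candlestick with a short white candle, foot 76 mm across, 188 mm tall. Loose; origin centre of its underside.
- coasters: Bystander: stack of four round cork and dark wood coasters, 90 mm across, 24 mm tall. Loose; origin centre of its underside.
- stopper: Bystander: small steel bottle stopper, 34 mm across, 50 mm tall, standing upright. Loose; origin centre of its underside.
- ice_bucket: Bystander: lidded steel ice bucket, 154 mm across, 165 mm tall. Loose; origin centre of its underside.
Things that resemble listed ones, but are neither listed nor needed, are in the scene too. What is meant by the collar is not grey or turquoise, and is the smaller of those in its own colour.

How it is judged:
On the way, in this order (a step that is already met when the one before it is completed fails the run):
1. the collar lies flat on the control strip with the spindle through it (horizontal distance between collar and panel below 0.004 m and z of collar in the frame of panel below 0.003 m and angle between collar's own z axis and vertical below 0.1 rad), for 0.2 s.
2. the knob is fully on the spindle, its red end the way the flat faces, with the collar under it (all of step 1 and horizontal distance between knob_seat and spindle_tip below 0.004 m and z of knob_seat in the frame of spindle_tip below 0.003 m and x of knob_flat in the frame of spindle_tip above 0.0175 m and angle between knob's own z axis and vertical below 0.12 rad), for 0.1 s.
At the end, for the whole second after the job is handed in: Collar flat on the strip round the spindle (4 mm sideways, 3 mm up, 0.1 rad); knob fully on (4 mm sideways, 3 mm up, red end within 0.5 rad of the flat, upright within 0.12 rad); spindle pressed over 3.5 mm of 5; fingers bear on the knob with over 3 N (all of step 2 and value of joint spindle above 0.0035 m and contact force between the fingers and knob above 3 N); the arm keeps its last pose, push and grip.
It fails at once if a bystander is shifted by more than 30 mm or tipped (distance of any of honey_jar, wine_bottle, candlestick, coasters, stopper, ice_bucket from where it was at the start of the episode above 0.03 m or angle between any of honey_jar, wine_bottle, candlestick, coasters, stopper, ice_bucket's own z axis and vertical above 0.3 rad).
It also fails if it takes over 53 s, if anything falls off the work surface, if the arm or the gripper's body presses on something with over 40 N, if the wrist force passes 120 N, or if a joint passes its speed limit or range.

## Working session

There is one attempt and no reset: what is moved stays moved. The work goes in short steps, Python scripts to look and compute and a tool call to move; the robot and the scene stay as the last step left them, time stands still between calls to the robot, and variables do not carry over. Pictures are saved under pics/ and viewed, about 8 in all and at most 12, crops included, and the job is handed in when it is done.

Besides the shell and the picture viewer there is one more tool, called after ">>>" by a JSON object that holds its "op" and its "data", one argument or row to a line. move_arm: Moves the arm, as the interface text tells. Its arguments: {"type":"object","properties":{"xyz":{"type":"array"},"turn":{"type":"array"},"hand":{"type":"array"}},"required":["xyz","turn","hand"]}

```bash
ls; mkdir -p pics
python3 - <<'E'
from cell import *
import cv2,numpy as np
for c in("side","top"):
    im=capture(c); cv2.imwrite(f"pics/{c}0.png",im)
    p=camera_params(c); print(c,{k:np.round(v,4).tolist() for k,v in p.items()})
    R,t=np.array(p["R"]),np.array(p["t"])
    for l in("collar","knob","spindle_tip","warmer","stopper","honey_jar","wine_bottle","candlestick","coasters","ice_bucket"):
        for d in spot_in(c,l)[:5]:
            X=np.array(d["centre"]); u=X[:2]/X[2]*[p["fx"],p["fy"]]+[p["cx"],p["cy"]]
            print(l,round(d["confidence"],2),np.round(R.T@(X-t),3),u.round())
s=sense();print(s)
E
```

```text
pics
side {'fx': 414.0377, 'fy': 414.0377, 'cx': 252.6472, 'cy': 188.5428, 'R': [[-0.8255, -0.5643, 0.0113], [-0.3066, 0.4315, -0.8484], [0.4739, -0.7038, -0.5292]], 't': [0.405, 0.2502, 1.255]}
collar 0.69 [0.464 0.312 0.011] [202. 266.]
collar 0.59 [0.465 0.489 0.015] [159. 301.]
collar 0.59 [0.358 0.376 0.016] [216. 293.]
collar 0.4 [0.553 0.491 0.067] [133. 274.]
knob 0.71 [0.43  0.217 0.02 ] [230. 251.]
warmer 0.76 [ 0.576 -0.055  0.052] [242. 190.]
wine_bottle 0.82 [ 0.589 -0.51   0.13 ] [300. 129.]
candlestick 0.92 [0.719 0.343 0.049] [134. 231.]
candlestick 0.71 [0.429 0.215 0.016] [230. 252.]
coasters 0.69 [0.626 0.203 0.027] [186. 225.]
ice_bucket 0.91 [ 0.421 -0.461  0.109] [329. 148.]
top {'fx': 414.7454, 'fy': 414.7454, 'cx': 253.1048, 'cy': 188.0613, 'R': [[0.0208, -0.9998, 0.007], [-0.9978, -0.0212, -0.0635], [0.0636, -0.0056, -0.998]], 't': [-0.0399, 0.5377, 1.2788]}
collar 0.78 [0.471 0.474 0.013] [ 92. 206.]
collar 0.57 [0.455 0.396 0.011] [117. 212.]
collar 0.55 [0.467 0.305 0.009] [146. 209.]
collar 0.39 [0.572 0.456 0.091] [ 89. 172.]
knob 0.71 [0.439 0.203 0.021
[... 295 characters left out ...]
. 222.]
{'time_s': 1.1, 'qpos': array([ 1.14408875,  0.38342345,  0.01641403,  1.37006725, -0.00631393,
        1.38821477, -0.04648567]), 'qvel': array([ 0.00112356,  0.00236706,  0.00102701, -0.00061628,  0.00019572,
       -0.00120836,  0.00169236]), 'joint_efforts': array([-2.92004061e-04, -6.27368116e+01,  8.42588525e-01, -3.72092414e+01,
        1.65921712e-02,  2.84930400e-03, -1.55136985e-05]), 'tcp_pos': array([ 0.22243648, -0.5840656 ,  0.19167969]), 'tool_rot': array([ 8.23370311e-01, -5.67504475e-01, -8.41110789e-06, -4.57041655e-05]), 'force': array([0.31432751, 0.29547764, 1.1454177 ]), 'wrist_torque': array([-0.05552324, -0.00060071,  0.03423134]), 'width': 1.0040099046860147}
```

Run:
```python
import cv2
t=cv2.imread("pics/top0.png"); s=cv2.imread("pics/side0.png")
cv2.imwrite("pics/top0b.png",cv2.resize(t[90:290,60:330],None,fx=2.9,fy=2.9,interpolation=cv2.INTER_CUBIC))
cv2.imwrite("pics/side0b.png",cv2.resize(s[130:340,90:350],None,fx=2.8,fy=2.8,interpolation=cv2.INTER_CUBIC))
```

```text
(no output)
```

View pics/top0b.png

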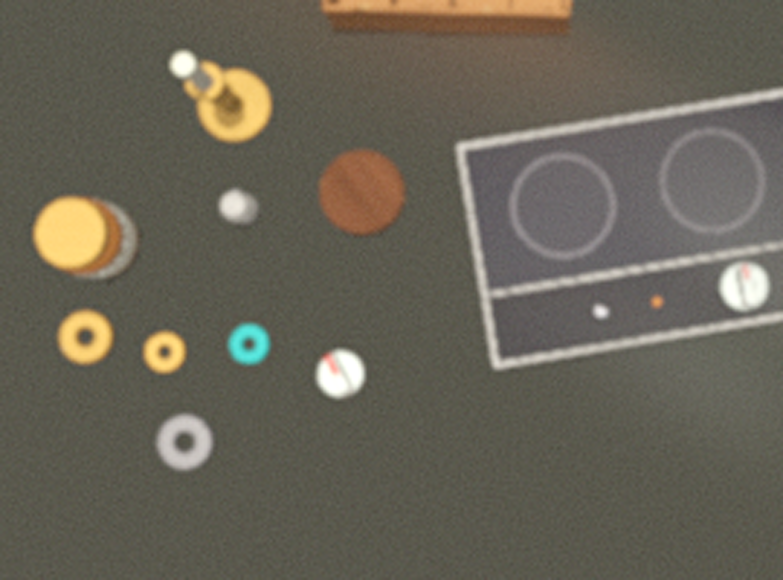

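View pics/side0b.png

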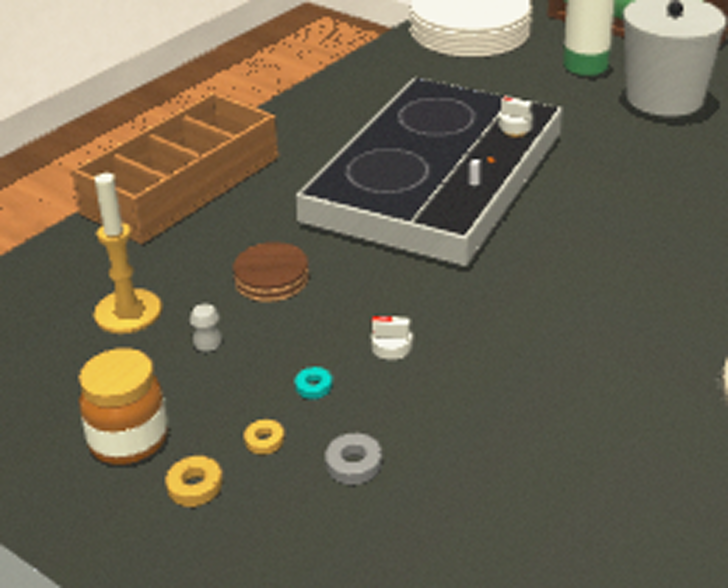

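Top crop: rings at big brass (85,337), small brass (164,352), turquoise (249,343) and grey (185,442). I choose the small brass one. The loose knob is at (340,373), red end up-left, and the fitted knob is at (744,287). The bare spindle is at (600,312). In the side crop the small brass ring is at (264,436) and the spindle at (475,172).

```bash
cat > h.py <<'E'
from cell import *
import cv2,numpy as np
def avg(c,n): return np.mean([capture(c).astype(float) for _ in range(n)],0)
def proj(c,X):
    p=camera_params(c);Y=np.array(p["R"])@np.array(X,float)+p["t"]
    return np.array([p["fx"]*Y[0]/Y[2]+p["cx"],p["fy"]*Y[1]/Y[2]+p["cy"]])
def ray(c,u):
    p=camera_params(c);R=np.array(p["R"]);d=R.T@[(u[0]-p["cx"])/p["fx"],(u[1]-p["cy"])/p["fy"],1]
    return -R.T@p["t"],d
def atz(c,u,z):
    o,d=ray(c,u);return o+d*(z-o[2])/d[2]
def tri(ut,us):
    from scipy.optimize import least_squares
    r=least_squares(lambda X:np.r_[proj("top",X)-ut,proj("side",X)-us],[.5,.2,.03]);return r.x,r.fun
def blob(im,mask,box):
    x0,y0,x1,y1=box;m=np.zeros(mask.shape,np.uint8);m[y0:y1,x0:x1]=mask[y0:y1,x0:x1]
    n,l,st,ce=cv2.connectedComponentsWithStats(m);k=1+np.argmax(st[1:,4]);return ce[k],st[k]
E
python3 - <<'E'
from h import *
T=avg("top",10);S=avg("side",6);np.save("T.npy",T);np.save("S.npy",S)
def hsv(i):return cv2.cvtColor(i.astype(np.uint8),cv2.COLOR_BGR2HSV)
h=hsv(T);y=(h[...,0]>15)&(h[...,0]<32)&(h[...,1]>90)&(h[...,2]>120)
c,st=blob(T,y,(105,200,130,225));print("collar top",c,st)
hs=hsv(S);ys=(hs[...,0]>15)&(hs[...,0]<32)&(hs[...,1]>90)&(hs[...,2]>110)
cs,ss=blob(S,ys,(172,275,198,298));print("collar side",cs,ss);print(tri(c,cs), atz("top",c,.012),atz("top",c,.006))
w=(T.min(2)>150);c,st=blob(T,w,(165,205,192,232));print("knob",c,st,atz("top",c,.018))
def up(I,b,k):return cv2.resize(np.clip(I[b[1]:b[3],b[0]:b[2]],0,255).astype(np.uint8),None,fx=k,fy=k,interpolation=cv2.INTER_CUBIC)
a=up(T,(256,187,278,207),18);b=up(T,(166,206,188,226),18);c=up(S,(246,175,270,201),14)
d=up(S,(218,238,240,262),15); e=up(T,(306,178,328,198),18)
out=np.zeros((780,800,3),np.uint8)
def put(i,x,y):
    hh,ww=min(i.shape[0],780-y),min(i.shape[1],800-x);out[y:y+hh,x:x+ww]=i[:hh,:ww]
put(a,0,0);put(b,400,0);put(c,0,370);put(d,400,370)
cv2.imwrite("pics/z1.png",cv2.resize(out,None,fx=.76,fy=.76))
E
```

```text
collar top [116.21428571 210.99450549] [109 204  15  15 182]
collar side [183.87671233 285.32191781] [177 279  15  13 146]
(array([0.4576354 , 0.39881491, 0.00500515]), array([ 0.08745238,  0.12810946, -0.14048832, -0.02198927])) [0.45801975 0.39685309 0.012     ] [0.45802905 0.39878492 0.006     ]
knob [176.99519231 218.52884615] [169 211  17  16 208] [0.43860274 0.20571599 0.018     ]
```

View pics/z1.png

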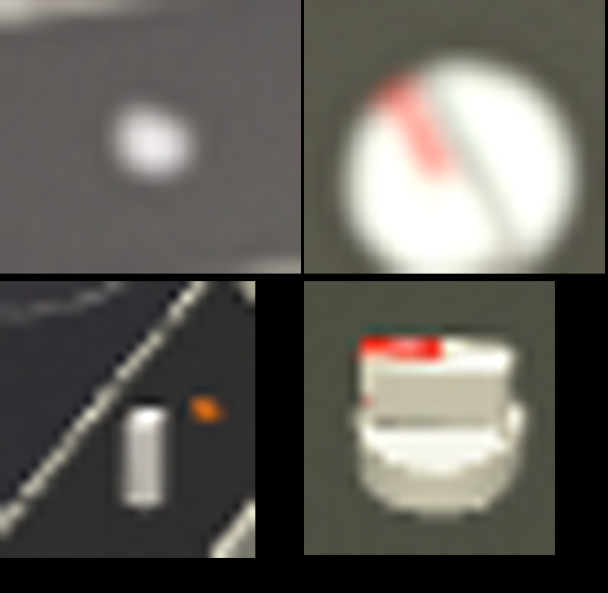

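Zoom: the spindle top (upper left) is a small elongated blob. The loose knob's red end points up-left in the top view, which gives yaw of about +28°. I'll fit a D-prism model for the spindle yaw.

```bash
cat > fit.py <<'E'
from h import *
from scipy.optimize import minimize
K=8
def fill(polys,b):
    m=np.zeros(((b[3]-b[1])*K,(b[2]-b[0])*K),np.float32)
    for P,v in polys:
        q=np.round((np.array(P)-[b[0],b[1]]+.5)*K*16-8).astype(np.int32)
        cv2.fillConvexPoly(m,q,v,shift=4)
    return m
def prof(yaw,s):
    a0=np.arccos(2.5/7);a=np.r_[np.linspace(a0,2*np.pi-a0,40)]
    return np.c_[np.cos(a+yaw),np.sin(a+yaw)]*.007*s
def basis(cam,x,y,yaw,b,sig,s=.75,dz=0):
    p=camera_params(cam);R=np.array(p["R"]);t=np.array(p["t"])
    pr=lambda P:((lambda Y:np.c_[p["fx"]*Y[:,0]/Y[:,2]+p["cx"],p["fy"]*Y[:,1]/Y[:,2]+p["cy"]])(P@R.T+t))
    C=-R.T@t
    L=[(1.0,.05,.0815),(None,.0815,.084)]
    ims=[fill([],b) for _ in range(6)]
    layers=[]
    lo=prof(yaw,1);hi=prof(yaw,s);n=len(lo)
    for kind,A,z0,B,z1 in ((0,lo,.05,lo,.0815),(1,lo,.0815,hi,.084)):
        for i in range(n):
            j=(i+1)%n
            P=np.array([[*A[i],z0],[*A[j],z0],[*B[j],z1],[*B[i],z1]])+[x,y,dz]
            d=A[j]-A[i];nn=np.array([d[1],-d[0]])/np.hypot(*d)
            N=np.r_[nn,0 if kind==0 else .7]
            if N@(C-P.mean(0))<=0: continue
            layers.append((kind,pr(P),nn))
    layers.sort(key=lambda l:l[0])
    out=np.zeros((7,)+ims[0].shape,np.float32)
    def paint(P,vals):
        m=fill([(P,1.0)],b)>0
        out[:,m]=np.array(vals,np.float32)[:,None]
    for k,P,nn in layers:
        paint(P,[0,1-k,(1-k)*nn[0],(1-k)*nn[1],k,k*nn[0],k*nn[1]])
    paint(pr(np.c_[hi+[x,y],np.full(n,.084+dz)]),[1,0,0,0,0,0,0])
    res=[np.ones((b[3]-b[1])*(b[2]-b[0]))]
    for o in out:
        o=cv2.GaussianBlur(o,(0,0),sig*K);res.append(cv2.resize(o,(b[2]-b[0],b[3]-b[1]),interpolation=cv2.INTER_AREA).ravel())
    return np.array(res).T
def score(cam,I,x,y,yaw,b,sig,dz=0):
    A=basis(cam,x,y,yaw,b,sig,dz=dz);I=I[b[1]:b[3],b[0]:b[2]].mean(2).ravel()
    A2=np.r_[A,np.eye(A.shape[1])*.03];c=np.linalg.lstsq(A2,np.r_[I,np.zeros(A.shape[1])],rcond=None)[0]
    return np.sqrt(np.mean((A@c-I)**2)),c
if __name__=="__main__":
    T=np.load("T.npy");S=np.load("S.npy");bt=(260,191,274,204);bs=(253,186,262,196)
    x0=atz("top",(266.6,197.2),.08);print(x0,proj("side",x0))
    for cam,I,b in(("top",T,bt),("side",S,bs)):
        r=[]
        for yd in range(-180,180,20):
            f=lambda v:score(cam,I,v[0]/1e3,v[1]/1e3,np.radians(yd),b,abs(v[2])+.2)[0]
            m=minimize(f,[x0[0]*1e3,x0[1]*1e3,.5],method="Nelder-Mead",options=dict(maxiter=60,initial_simplex=[[x0[0]*1e3+a,x0[1]*1e3+c,d] for a,c,d in((0,0,.4),(3,0,.4),(0,3,.4),(0,0,.8))]))
            r.append((yd,round(m.fun,2),m.x.round(1).tolist()))
        for q in r:print(cam,*q)
E
time python3 fit.py
python3 - <<'E'
from h import *
# warmer yaw from strip front edge (top-camera crop px)
f=lambda u:atz("top",(60+u[0]/2.9,90+u[1]/2.9),.05)
for a,b in(((783,318),(498,367)),((783,92),(460,147))):
    d=(f(b)-f(a));print("warmer yaw",np.degrees(np.arctan2(-d[0],d[1])))
a,b=f((498,367)),f((460,147));d=b-a;print(np.degrees(np.arctan2(d[1],d[0])))
d=atz("top",(166+(395-304)/.76/18,206+90/.76/18),.04)-atz("top",(166+(440-304)/.76/18,206+170/.76/18),.04);print("knob",np.degrees(np.arctan2(d[1],d[0])))
E
```

```text
[ 0.50810183 -0.06883664  0.08      ] [259.61292745 187.67526827]
top -180 2.77 [507.4, -68.5, 0.7]
top -160 3.76 [508.6, -70.5, 1.1]
top -140 3.85 [508.9, -72.0, 1.1]
top -120 3.81 [509.6, -72.2, 1.1]
top -100 3.72 [510.9, -72.6, 1.0]
top -80 3.53 [511.5, -72.3, 0.9]
top -60 3.11 [511.6, -71.7, 0.7]
top -40 2.29 [511.3, -70.9, 0.6]
top -20 2.25 [511.0, -70.3, 0.6]
top 0 3.21 [512.3, -71.3, 0.8]
top 20 3.68 [512.9, -70.5, 1.0]
top 40 3.73 [512.3, -68.5, 1.2]
top 60 3.78 [511.8, -67.9, 1.2]
top 80 2.86 [510.4, -68.3, 0.8]
top 100 2.7 [510.0, -68.4, 0.8]
top 120 2.8 [508.7, -68.3, 0.7]
top 140 3.85 [505.5, -67.8, 1.0]
top 160 2.79 [507.8, -67.9, 0.7]
warmer yaw 10.93340540936529
warmer yaw 11.029319068152082
11.194674962253998
knob 31.094252980545697Traceback (most recent call last):
  File "fit.py", line 52, in <module>
    m=minimize(f,[x0[0]*1e3,x0[1]*1e3,.5],method="Nelder-Mead",options=dict(maxiter=60,initial_simplex=[[x0[0]*1e3+a,x0[1]*1e3+c,d] for a,c,d in((0,0,.4),(3,0,.4),(0,3,.4),(0,0,.8))]))
    res = _minimize_neldermead(fun, x0, args, callback, bounds=bounds,
                               **options)
    fxr = func(xr)
    fx = function(np.copy(x), *(wrapper_args + args))
  File "fit.py", line 51, in <lambda>
    f=lambda v:score(cam,I,v[0]/1e3,v[1]/1e3,np.radians(yd),b,abs(v[2])+.2)[0]
               ~~~~~^^^^^^^^^^^^^^^^^^^^^^^^^^^^^^^^^^^^^^^^^^^^^^^^^^^^^^^
  File "fit.py", line 42, in score
    A=basis(cam,x,y,yaw,b,sig,dz=dz);I=I[b[1]:b[3],b[0]:b[2]].mean(2).ravel()
  File "fit.py", line 14, in basis
    p=camera_params(cam);R=np.array(p["R"]);t=np.array(p["t"])
ValueError: time passes only in moves, steps and waits

real	0m55.134s
user	0m51.689s
sys	0m0.476s
```

```bash
sed -i 's/^K=8/K=6\n_cp={c:camera_params(c) for c in("top","side")}\ncamera_params=_cp.get/' fit.py
python3 - <<'E'
s=open("fit.py").read()
s=s.replace("A=basis(cam,x,y,yaw,b,sig,dz=dz);","A=basis(cam,x,y,yaw,b,sig,dz=dz);A=np.c_[A[:,0],A[:,1]+.7*A[:,5],A[:,2]+.3*A[:,5],A[:,3]+.7*A[:,6],A[:,4]+.7*A[:,7]];")
s=s[:s.index("if __name__")]
open("fit.py","w").write(s)
E
cat > run.py <<'E'
from fit import *
from multiprocessing import Pool
T=np.load("T.npy");S=np.load("S.npy");bt=(260,191,274,204);bs=(256,187,263,201)
def job(a):
    cam,yd=a;I,b=(T,bt) if cam=="top" else (S,bs)
    f=lambda v:score(cam,I,v[0]/1e3,v[1]/1e3,np.radians(yd),b,abs(v[2])+.2)[0]
    m=min((minimize(f,[509,-70,.5],method="Nelder-Mead",options=dict(maxiter=80,initial_simplex=[[509+e*a,-70+e*c,d] for a,c,d in((-1,-1,.3),(3,0,.3),(0,3,.3),(0,0,.7))])) for e in(1,-1)),key=lambda m:m.fun)
    v=m.x;return cam,yd,round(m.fun,2),v.round(1).tolist(),score(cam,I,v[0]/1e3,v[1]/1e3,np.radians(yd),b,abs(v[2])+.2)[1].round()
with Pool() as p:
    for r in p.map(job,[(c,y) for c in("top","side") for y in range(-180,180,15)]):print(*r)
E
time python3 run.py
```

```text
top -180 3.94 [507.8, -69.4, 1.3] [  94.  475. -915. -583.  324.]
top -165 3.78 [505.7, -67.9, 0.9] [  95.  173.  225.  324. -299.]
top -150 4.39 [507.2, -70.6, 1.3] [  94.  427. -928. -272.  505.]
top -135 4.14 [508.7, -70.2, 1.3] [   95.   456. -1104.  -614.   422.]
top -120 4.32 [508.8, -70.7, 1.4] [   94.   452. -1314.  -506.   680.]
top -105 4.28 [508.7, -70.8, 1.3] [   95.   420. -1158.  -475.   587.]
top -90 4.03 [514.1, -72.3, 1.1] [  94.   33.  307. -417.   18.]
top -75 3.8 [513.7, -71.9, 1.0] [  94.   68.  137. -422.   75.]
top -60 3.64 [513.7, -71.8, 1.0] [  94.   77.   64. -450.  121.]
top -45 3.26 [510.7, -70.5, 0.6] [ 95. 142. 189.  11. -22.]
top -30 2.08 [510.9, -70.4, 0.6] [ 95. 143. 177.   1. -11.]
top -15 2.92 [511.2, -70.1, 0.6] [ 95. 146. 129. -40.   9.]
top 0 3.57 [513.1, -72.0, 1.0] [  94.   98.   -5. -387.  260.]
top 15 3.78 [513.4, -72.1, 1.0] [  94.   82.   68. -366.  281.]
top 30 4.49 [509.8, -68.6, 1.3] [  95.  416. -970. -424.  297.]
top 45 4.41 [510.2, -67.9, 1.3] [  95.  411. -971. -540.  168.]
top 60 4.45 [510.2, -68.2, 1.4] [   94.   495. -1322.  -674.
[... 1275 characters left out ...]
10.5, -66.8, 0.3] [ 48. 225. 175.  29. -34.]
side 30 9.43 [510.7, -66.2, 0.4] [ 48. 250. 329. 173. -98.]
side 45 9.49 [510.1, -66.1, 0.3] [ 48. 220. 178.  27. -46.]
side 60 10.25 [509.1, -65.9, 0.3] [ 47. 200. 121.  -2.  19.]
side 75 10.35 [508.1, -65.6, 0.2] [ 47. 190.  77. -16.  66.]
side 90 7.81 [506.8, -65.2, 0.2] [ 47. 212. 212. 199. -73.]
side 105 6.74 [506.9, -65.2, 0.2] [ 47. 213. 215. 270. -13.]
side 120 8.36 [506.8, -65.3, 0.2] [ 47. 185.  33. 189. 216.]
side 135 9.94 [507.9, -64.7, 0.2] [ 46. 197. 125. -90. -87.]
side 150 10.24 [507.9, -64.6, 0.2] [  46.  200.  156.  -32. -106.]
side 165 9.81 [507.4, -64.9, 0.2] [ 46. 194.  96. -31.  13.]
real	0m52.127s
user	3m16.587s
sys	0m0.212s
```

Spindle yaw is about -20°: the top view gives -28°, the side view about -8°. I'll refine that later. Its axis is near (0.510,-0.069). Now an arc over to the collar.

>>> {"op": "move_arm", "data": {
  "xyz": [
    [0,0,-3],
    [0,0,-4],
    [0,-6,0],
    [0,-6,0],
    [0,-6,0],
    [0,-6,0],
    [0,-6,0],
    [0,-6,0],
    [0,-6,0],
    [0,-6,0],
    [0,-6,0],
    [0,-6,0],
    [0,-6,0],
    [0,-6,0],
    [0,-6,0],
    [0,-6,0],
    [0,-6,0],
    [0,-6,0],
    [0,-6,0],
    [0,-6,0]
  ],
  "turn": [
    [0,0,0],
    [0,0,0],
    [0,0,-5.7],
    [0,0,-5.7],
    [0,0,-5.7],
    [0,0,-5.7],
    [0,0,-5.7],
    [0,0,-5.7],
    [0,0,-5.7],
    [0,0,-5.7],
    [0,0,-5.7],
    [0,0,-5.7],
    [0,0,-5.7],
    [0,0,-5.7],
    [0,0,-5.7],
    [0,0,-5.7],
    [0,0,-5.7],
    [0,0,-5.7],
    [0,0,-5.7],
    [0,0,-5.7]
  ],
  "hand": [1,1,0.7,0.7,0.7,0.7,0.7,0.7,0.7,0.7,0.7,0.7,0.7,0.7,0.7,0.7,0.7,0.7,0.7,0.7]
}}

```text
time_s: 4.4
tcp_pos: [0.5546, 0.2985, 0.2616]
tool_rot: [0.957, 0.289, 0.0, -0.0]
force: [-0.0, 0.2, 0.0]
width: 0.701
```

```bash
cat > go.py <<'E'
import sys
from h import *
s=sense();x,y,z,w=s["tool_rot"];th=np.arctan2(2*(x*y+z*w),1-2*(y*y+z*z))
tg=[float(a) for a in sys.argv[1:]]
d=np.array(tg[:3])-s["tcp_pos"]
print("t",round(s["time_s"],2),"tcp",s["tcp_pos"].round(4),"th",np.degrees(th).round(1),"tilt",np.round([x*z+y*w,y*z-x*w],3),"F",s["force"].round(1),"w",round(s["width"],3))
print("tool shift cm",np.round([100*(d[0]*np.cos(th)+d[1]*np.sin(th)),100*(d[0]*np.sin(th)-d[1]*np.cos(th)),-100*d[2]],2),"turn z",round((np.degrees(th)-tg[3]+180)%360-180,1) if len(tg)>3 else "")
E
python3 go.py 0.458 0.398 0.04
```

```text
t 4.4 tcp [0.5546 0.2985 0.2616] th 33.6 tilt [0. 0.] F [-0.   0.2  0. ] w 0.701
tool shift cm [ -2.54 -13.64  22.16] turn z
```

>>> {"op": "move_arm", "data": {
  "xyz": [
    [-0.6,-4.5,3],
    [-0.6,-4.5,3],
    [-0.7,-4.6,4],
    [-0.6,0,5.5],
    [0,0,4.5],
    [0,0,0]
  ],
  "turn": [
    [0,0,0],
    [0,0,0],
    [0,0,0],
    [0,0,0],
    [0,0,0],
    [0,0,0]
  ],
  "hand": [0.7,0.7,0.7,0.7,0.7,0.7]
}}

```text
time_s: 5.15
tcp_pos: [0.4578, 0.3943, 0.0584]
tool_rot: [0.958, 0.288, -0.003, 0.001]
force: [1.1, 0.2, 0.7]
width: 0.702
```

```bash
python3 go.py 0.458 0.398 0.002
python3 - <<'E'
from h import *
a=capture("top")[170:250,85:165];b=capture("side")[240:320,150:230]
cv2.imwrite("pics/a1.png",np.hstack([cv2.resize(i,(400,400),interpolation=2) for i in(a,b)]))
print(proj("top",[.458,.398,.0]),proj("side",[.458,.398,.0]))
E
```

```text
t 5.15 tcp [0.4578 0.3943 0.0584] th 33.4 tilt [-0.003 -0.002] F [1.1 0.2 0.7] w 0.702
tool shift cm [ 0.23 -0.3   5.64] turn z 
[117.07810793 211.02475625] [183.96811787 286.33842882]
```

View pics/a1.png

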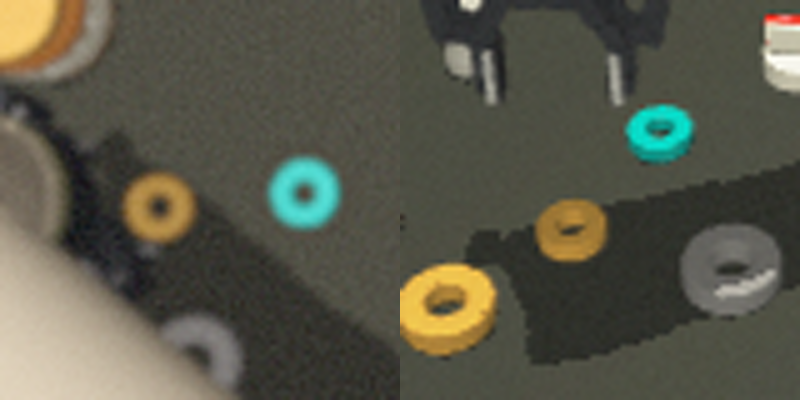

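Small brass collar under the fingers at (158,207) in the top half of the crop; side fingertips at about (490,100) and (617,100).

Run:
```python
from h import *
s=sense();c=s["tcp_pos"];th=np.radians(33.4);e=np.array([np.cos(th),np.sin(th),0])
for dz in(0,.006):
  for k in(-.03,.03): print(dz,k,proj("side",c+e*k+[0,0,dz]))
```

```text
0 -0.03 [192.58082075 269.7291428 ]
0 0.03 [171.20183842 269.30097095]
0.006 -0.03 [192.44012558 268.12988525]
0.006 0.03 [171.00254126 267.70121883]
```

>>> {"op": "move_arm", "data": {
  "xyz": [
    [0.2,-0.3,2.5],
    [0,0,2],
    [0,0,0.8],
    [0,0,0]
  ],
  "turn": [
    [0,0,0],
    [0,0,0],
    [0,0,0],
    [0,0,0]
  ],
  "hand": [0.7,0.7,0.7,0.7]
}}

```text
time_s: 5.75
tcp_pos: [0.4596, 0.4001, 0.0089]
tool_rot: [0.958, 0.288, -0.0, 0.0]
force: [-0.4, -0.0, 0.7]
width: 0.7
```

```bash
python3 go.py 0.458 0.398 0.002
python3 - <<'E'
from h import *
a=capture("top")[170:250,85:165];b=capture("side")[240:320,150:230]
cv2.imwrite("pics/a2.png",np.hstack([cv2.resize(i,(400,400),interpolation=2) for i in(a,b)]))
E
```

```text
t 5.75 tcp [0.4596 0.4001 0.0089] th 33.4 tilt [-0. -0.] F [-0.4 -0.   0.7] w 0.7
tool shift cm [-0.25  0.08  0.69] turn z
```

View pics/a2.png

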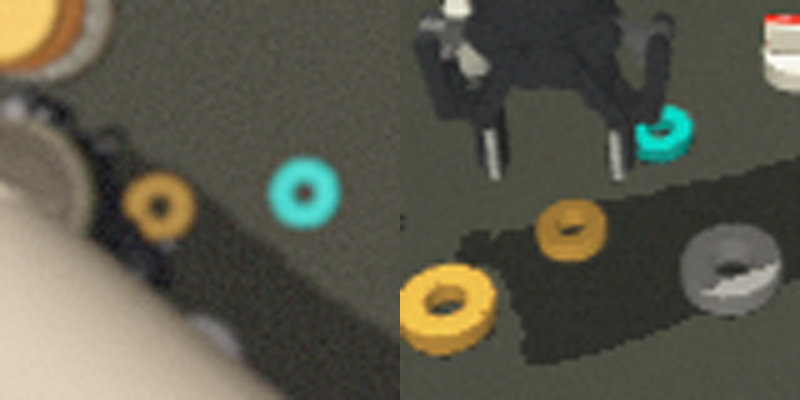

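>>> {"op": "move_arm", "data": {
  "xyz": [
    [-0.2,0.1,0.4],
    [0,0,0.3],
    [0,0,0]
  ],
  "turn": [
    [0,0,0],
    [0,0,0],
    [0,0,0]
  ],
  "hand": [0.7,0.7,0.7]
}}

```text
time_s: 6.22
tcp_pos: [0.4583, 0.3981, 0.0015]
tool_rot: [0.958, 0.288, -0.0, 0.0]
force: [0.5, -0.3, 0.5]
width: 0.704
```

```bash
python3 go.py 0.458 0.398 0.002
```

```text
t 6.22 tcp [0.4583 0.3981 0.0015] th 33.4 tilt [-0. -0.] F [ 0.5 -0.3  0.5] w 0.704
tool shift cm [-0.03 -0.01 -0.05] turn z
```

>>> {"op": "move_arm", "data": {
  "xyz": [
    [0,0,0.3],
    [0,0,0],
    [0,0,0],
    [0,0,0],
    [0,0,0]
  ],
  "turn": [
    [0,0,0],
    [0,0,0],
    [0,0,0],
    [0,0,0],
    [0,0,0]
  ],
  "hand": [0.6,0.4,0.2,0.2,0.2]
}}

```text
time_s: 6.85
tcp_pos: [0.4585, 0.3983, -0.0012]
tool_rot: [0.958, 0.288, 0.0, -0.0]
force: [0.0, -0.2, 0.2]
width: 0.199
```

```bash
python3 go.py 0.458 0.398 0.002;python3 - <<'E'
from h import *
a=capture("top")[170:250,85:165];b=capture("side")[240:320,150:230]
cv2.imwrite("pics/a3.png",np.hstack([cv2.resize(i,(400,400),interpolation=2) for i in(a,b)]))
E
```

```text
t 6.85 tcp [ 0.4585  0.3983 -0.0012] th 33.4 tilt [0. 0.] F [ 0.  -0.2  0.2] w 0.199
tool shift cm [-0.06  0.   -0.32] turn z
```

View pics/a3.png

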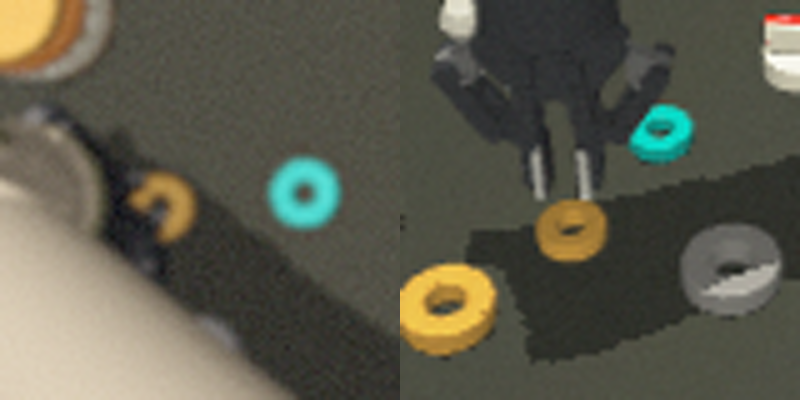

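Fingers closed at about z 25 mm, above the collar, with no contact. Their true height is roughly 22 mm above the reported TCP, so I'll reopen and go down by feel.

>>> {"op": "move_arm", "data": {
  "xyz": [
    [0,0,0],
    [0,0,0],
    [0,0,0.8],
    [0,0,0.4],
    [0,0,0]
  ],
  "turn": [
    [0,0,0],
    [0,0,0],
    [0,0,0],
    [0,0,0],
    [0,0,0]
  ],
  "hand": [0.7,0.7,0.7,0.7,0.7]
}}

```text
time_s: 7.58
tcp_pos: [0.4581, 0.3979, -0.014]
tool_rot: [0.958, 0.288, -0.001, 0.0]
force: [-0.1, 0.6, -0.5]
width: 0.7
```

```bash
python3 go.py 0.458 0.398 0.002
```

```text
t 7.58 tcp [ 0.4581  0.3979 -0.014 ] th 33.4 tilt [-0. -0.] F [-0.1  0.6 -0.5] w 0.7
tool shift cm [-0.   -0.01 -1.6 ] turn z
```

>>> {"op": "move_arm", "data": {
  "xyz": [
    [0,0,0.3],
    [0,0,0.3],
    [0,0,0.2],
    [0,0,0]
  ],
  "turn": [
    [0,0,0],
    [0,0,0],
    [0,0,0],
    [0,0,0]
  ],
  "hand": [0.65,0.65,0.65,0.65]
}}

```text
time_s: 8.07
tcp_pos: [0.4583, 0.3982, -0.0214]
tool_rot: [0.958, 0.288, -0.0, 0.0]
force: [-0.1, -0.0, -0.5]
width: 0.651
```

```bash
python3 go.py 0.458 0.398 0.002;python3 - <<'E'
from h import *
a=capture("top")[170:250,85:165];b=capture("side")[240:320,150:230]
cv2.imwrite("pics/a4.png",np.hstack([cv2.resize(i,(400,400),interpolation=2) for i in(a,b)]))
E
```

```text
t 8.07 tcp [ 0.4583  0.3982 -0.0214] th 33.4 tilt [-0. -0.] F [-0.1 -0.  -0.5] w 0.651
tool shift cm [-0.04 -0.01 -2.34] turn z
```

View pics/a4.png

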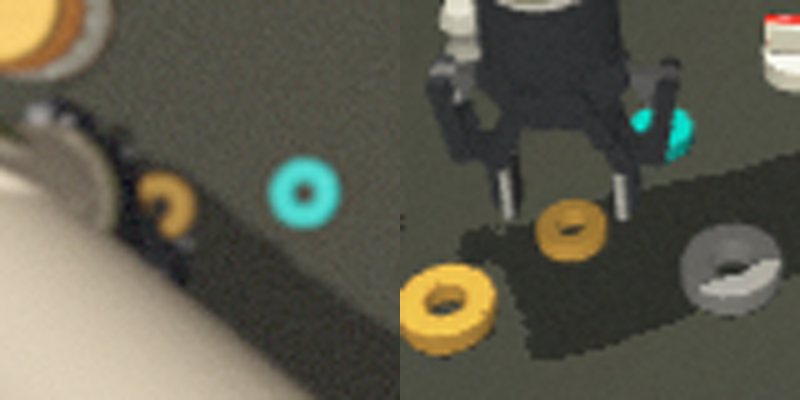

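Tips now straddle the collar: side tips at (510,219) and (622,219) against the collar at (571,230), about 8 mm up. A little lower, then close.

>>> {"op": "move_arm", "data": {
  "xyz": [
    [-0.2,0,0.2],
    [0,0,0.2],
    [0,0,0],
    [0,0,0],
    [0,0,0],
    [0,0,0]
  ],
  "turn": [
    [0,0,0],
    [0,0,0],
    [0,0,0],
    [0,0,0],
    [0,0,0],
    [0,0,0]
  ],
  "hand": [0.65,0.65,0.5,0.3,0.3,0.3]
}}

```text
time_s: 8.93
tcp_pos: [0.4568, 0.3972, -0.0252]
tool_rot: [0.958, 0.288, 0.0, -0.0]
force: [-0.7, -0.2, -0.4]
width: 0.301
```

```bash
python3 go.py 0.458 0.398 0.002
```

```text
t 8.93 tcp [ 0.4568  0.3972 -0.0252] th 33.4 tilt [0. 0.] F [-0.7 -0.2 -0.4] w 0.301
tool shift cm [ 0.14 -0.   -2.72] turn z
```

Run:
```python
from h import *
a=capture("top")[180:240,85:145];b=capture("side")[250:310,155:215]
cv2.imwrite("pics/a5.png",np.hstack([cv2.resize(i,(400,400),interpolation=0) for i in(a,b)]))
```

```text
(no output)
```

View pics/a5.png

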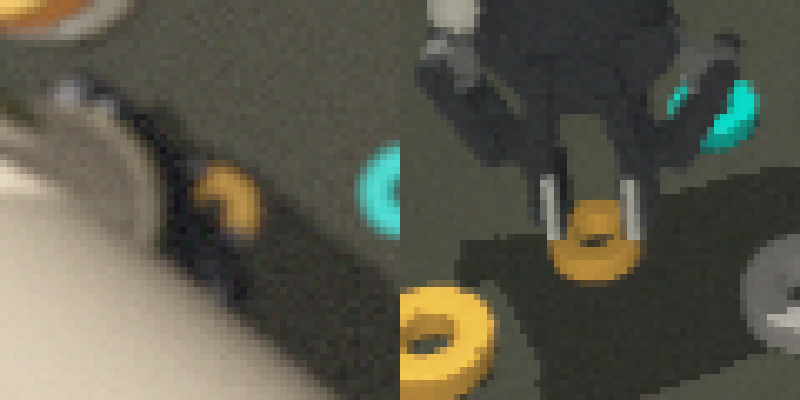

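The tips closed just above the collar: in the side view the pads overlap the ring at (550,240) and (630,240). They need about 9 mm more. Reopen and lower.

>>> {"op": "move_arm", "data": {
  "xyz": [
    [0,0,0],
    [0,0,0],
    [0,0,0.5],
    [0,0,0.3],
    [0,0,0]
  ],
  "turn": [
    [0,0,0],
    [0,0,0],
    [0,0,0],
    [0,0,0],
    [0,0,0]
  ],
  "hand": [0.65,0.65,0.65,0.65,0.65]
}}

```text
time_s: 9.65
tcp_pos: [0.4565, 0.3969, -0.0338]
tool_rot: [0.958, 0.288, -0.0, 0.0]
force: [0.9, 0.5, 0.6]
width: 0.65
```

>>> {"op": "move_arm", "data": {
  "xyz": [
    [0,0,0],
    [0,0,0],
    [0,0,0],
    [0,0,0]
  ],
  "turn": [
    [0,0,0],
    [0,0,0],
    [0,0,0],
    [0,0,0]
  ],
  "hand": [0.5,0.3,0.3,0.3]
}}

```text
time_s: 10.15
tcp_pos: [0.457, 0.3974, -0.0324]
tool_rot: [0.958, 0.288, 0.0, -0.0]
force: [-1.5, -1.5, 6.3]
width: 0.418
```

>>> {"op": "move_arm", "data": {
  "xyz": [
    [0,0,-0.1],
    [0,0,0],
    [0,0,0]
  ],
  "turn": [
    [0,0,0],
    [0,0,0],
    [0,0,0]
  ],
  "hand": [0.3,0.3,0.3]
}}

```text
time_s: 10.52
tcp_pos: [0.4568, 0.3971, -0.0323]
tool_rot: [0.958, 0.288, -0.0, -0.0]
force: [-0.2, -0.1, 0.7]
width: 0.418
```

Holding something at width 0.42. Lift and carry straight to the spindle, stopping above it.

>>> {"op": "move_arm", "data": {
  "xyz": [
    [0,0,-1],
    [0,0,-3],
    [0,0,-4.5],
    [0,0,-4.5],
    [-2.6,5.2,0],
    [-2.7,5.2,0],
    [-2.7,5.2,0],
    [-2.7,5.2,0],
    [-2.7,5.2,0],
    [-2.7,5.3,0],
    [-2.6,5.3,0],
    [-2.6,5.3,0],
    [0,0,0],
    [0,0,0]
  ],
  "turn": [
    [0,0,0],
    [0,0,0],
    [0,0,0],
    [0,0,0],
    [0,0,0],
    [0,0,0],
    [0,0,0],
    [0,0,0],
    [0,0,0],
    [0,0,0],
    [0,0,0],
    [0,0,0],
    [0,0,0],
    [0,0,0]
  ],
  "hand": [0.3,0.3,0.3,0.3,0.3,0.3,0.3,0.3,0.3,0.3,0.3,0.3,0.3,0.3]
}}

```text
time_s: 12.28
tcp_pos: [0.5101, -0.0693, 0.0982]
tool_rot: [0.958, 0.288, 0.0, -0.0]
force: [0.9, 0.7, -0.6]
width: 0.416
```

```bash
python3 go.py 0.5103 -0.069 0.09
python3 - <<'E'
from h import *
T=avg("top",2);S=avg("side",2)
for c,I in(("top",T),("side",S)):
    h=cv2.cvtColor(I.astype(np.uint8),cv2.COLOR_BGR2HSV);m=((h[...,0]>12)&(h[...,0]<34)&(h[...,1]>90)&(h[...,2]>60)).astype(np.uint8)
    n,l,st,ce=cv2.connectedComponentsWithStats(m)
    for k in range(1,n):
        if st[k,4]>25: print(c,ce[k].round(1),st[k])
    for z in(.09,.13):print(proj(c,[.5103,-.069,z]))
a=T[150:230,225:305];b=S[120:210,210:300]
cv2.imwrite("pics/b1.png",np.hstack([cv2.resize(i,(400,400),interpolation=2) for i in(a,b)]))
E
```

```text
t 12.28 tcp [ 0.5101 -0.0693  0.0982] th 33.4 tilt [0. 0.] F [ 0.9  0.7 -0.6] w 0.416
tool shift cm [ 0.03 -0.01  0.82] turn z 
top [286.5  55.3] [    0     0   512   384 40133]
top [139.5 125. ] [123 110  31  30 596]
top [464.9 144. ] [464 131   2  27  29]
top [ 86.  170.5] [ 71 157  31  28 669]
top [461.7 193.5] [457 166  10  50 121]
top [ 89.2 205.7] [ 79 196  21  20 299]
top [450.5 326.1] [ 415  287   81   83 3946]
[266.80327065 196.31485671]
[267.36358875 195.70274564]
side [377.3   5.1] [363   0  31  11 225]
side [478.2  10.5] [ 434    0   78   25 1520]
side [340.6  96.4] [ 292   55   97   96 4514]
side [483.7  98.6] [ 433   76   79   38 1125]
side [285.  119.7] [283 116   6   9  33]
side [465.3 151.8] [ 431  116   81   70 3569]
side [109.8 199.7] [   0  131  230  143 9006]
side [379.9 171.8] [374 164  10  14  83]
side [259.4 174.5] [254 171  12   8  79]
side [187.  232.6] [174 220  26  18 122]
side [132.  268.9] [118 254  30  31 737]
side [135.7 291.9] [121 284  29  12  82]
side [158.9 301.2] [149 292  21  19 308]
side [  4.2 374.2] [  0 357  14  27 196]
side [509.8 373.8] [507 358   5  26  73]
[259.18716919 185.12176603]
[259.40726134 175.55688962][ WARN:0@3.932] global loadsave.cpp:1063 imwrite_ Unsupported depth image for selected encoder is fallbacked to CV_8U.
```

View pics/b1.png

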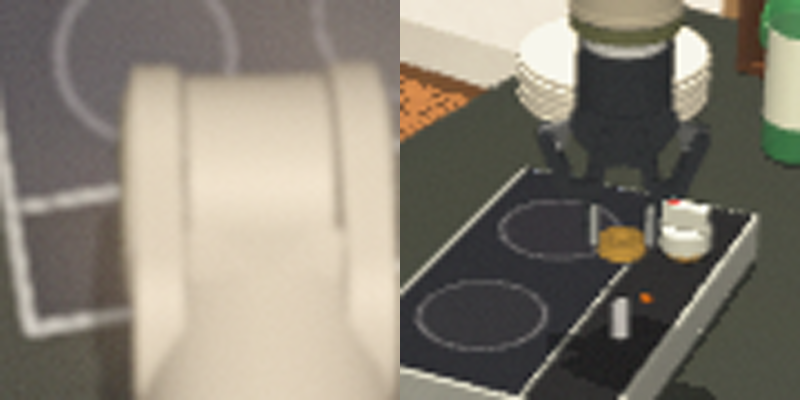

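Picture: the collar is held level above the spindle. In the side crop the ring is at (620,243) and the spindle at (620,320), so the columns match. Nudge and go down over the tip.

>>> {"op": "move_arm", "data": {
  "xyz": [
    [0,0.1,2],
    [0,0,2],
    [0,0,0.5],
    [0,0,0.3],
    [0,0,0.2],
    [0,0,0]
  ],
  "turn": [
    [0,0,0],
    [0,0,0],
    [0,0,0],
    [0,0,0],
    [0,0,0],
    [0,0,0]
  ],
  "hand": [0.3,0.3,0.3,0.3,0.3,0.3]
}}

```text
time_s: 13.22
tcp_pos: [0.5109, -0.0706, 0.0482]
tool_rot: [0.958, 0.288, 0.0, 0.0]
force: [0.3, 0.6, -0.1]
width: 0.417
```

>>> {"op": "move_arm", "data": {
  "xyz": [
    [0,0,0.3],
    [0,0,0.3],
    [0,0,0.3],
    [0,0,0]
  ],
  "turn": [
    [0,0,0],
    [0,0,0],
    [0,0,0],
    [0,0,0]
  ],
  "hand": [0.3,0.3,0.3,0.3]
}}

```text
time_s: 13.72
tcp_pos: [0.5103, -0.0705, 0.0383]
tool_rot: [0.958, 0.288, -0.0, -0.0]
force: [-0.1, 2.2, -1.6]
width: 0.419
```

>>> {"op": "move_arm", "data": {
  "xyz": [
    [0,-0.1,0.4],
    [0,0,0.5],
    [0,0,0.5],
    [0,0,0.4],
    [0,0,0]
  ],
  "turn": [
    [0,0,0],
    [0,0,0],
    [0,0,0],
    [0,0,0],
    [0,0,0]
  ],
  "hand": [0.3,0.3,0.3,0.3,0.3]
}}

```text
time_s: 14.35
tcp_pos: [0.5097, -0.0698, 0.0203]
tool_rot: [0.958, 0.288, -0.0, -0.0]
force: [0.2, 0.3, -1.0]
width: 0.416
```

>>> {"op": "move_arm", "data": {
  "xyz": [
    [0,0,0.2],
    [0,0,0.1],
    [0,0,0]
  ],
  "turn": [
    [0,0,0],
    [0,0,0],
    [0,0,0]
  ],
  "hand": [0.3,0.3,0.3]
}}

```text
time_s: 14.72
tcp_pos: [0.51, -0.0698, 0.0177]
tool_rot: [0.958, 0.288, 0.0, -0.0]
force: [0.9, -0.1, -0.9]
width: 0.411
```

>>> {"op": "move_arm", "data": {
  "xyz": [
    [0,0,0],
    [0,0,0],
    [0,0,-1],
    [0,0,-4],
    [0,0,-4],
    [1.8,-5.4,0],
    [1.8,-5.4,0],
    [1.8,-5.4,0],
    [1.9,-5.4,0],
    [1.9,-5.3,0],
    [0,0,0]
  ],
  "turn": [
    [0,0,0],
    [0,0,0],
    [0,0,0],
    [0,0,0],
    [0,0,0],
    [0,0,0],
    [0,0,0],
    [0,0,0],
    [0,0,0],
    [0,0,0],
    [0,0,0]
  ],
  "hand": [0.65,0.65,0.65,0.65,0.65,0.65,0.65,0.65,0.65,0.65,0.65]
}}

```text
time_s: 16.1
tcp_pos: [0.4367, 0.2107, 0.109]
tool_rot: [0.956, 0.292, 0.001, -0.001]
force: [-0.5, -0.3, 0.3]
width: 0.652
```

```bash
python3 - <<'E'
from h import *
T=avg("top",8);S=avg("side",6);np.save("T2.npy",T);np.save("S2.npy",S)
for c,I,b in(("top",T,(250,180,285,215)),("side",S,(245,180,280,210))):
    h=cv2.cvtColor(I.astype(np.uint8),cv2.COLOR_BGR2HSV);m=((h[...,0]>12)&(h[...,0]<34)&(h[...,1]>70)&(h[...,2]>60)).astype(np.uint8)
    ce,st=blob(I,m,b);print(c,ce.round(2),st,"expect",proj(c,[.5106,-.0698,.062]),atz(c,ce,.06).round(4))
def up(I,b,k):return cv2.resize(np.clip(I[b[1]:b[3],b[0]:b[2]],0,255).astype(np.uint8),None,fx=k,fy=k,interpolation=cv2.INTER_CUBIC)
cv2.imwrite("pics/c1.png",np.hstack([up(T,(253,184,283,212),13),up(S,(244,176,274,204),13)]))
E
python3 go.py 0.4386 .2057 -.009 119
```

```text
top [267.04 197.02] [260 190  15  15 166] expect [266.69957719 196.62621291] [ 0.5095 -0.0709  0.06  ]
side [259.5 193.7] [254 190  12   8  76] expect [259.08955157 191.53682293] [ 0.503  -0.0611  0.06  ]
t 16.8 tcp [0.4386 0.2051 0.1078] th 33.4 tilt [0. 0.] F [-0.2 -0.  -0.5] w 0.648
tool shift cm [ 0.03 -0.05 11.68] turn z -85.6
```

View pics/c1.png

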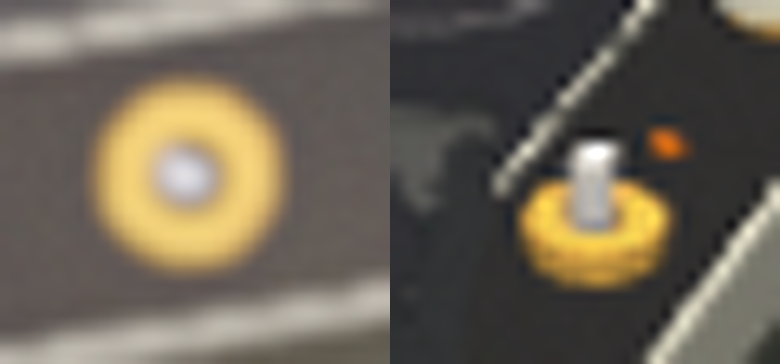

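Collar sits flat round the spindle. The top crop shows the ring centred at (188,172) and the rod at (185,175). Now refine the spindle yaw, and the knob's yaw, from the stored images.

```bash
cat > run2.py <<'E'
import fit
from fit import *
from multiprocessing import Pool
T=np.load("T.npy");S=np.load("S.npy");bt=(260,191,274,204);bs=(256,187,263,201)
def job(a):
    cam,yd,s=a;I,b=(T,bt) if cam=="top" else (S,bs)
    g=basis
    def sc(v):
        A=basis(cam,v[0]/1e3,v[1]/1e3,np.radians(yd),b,min(abs(v[2])+.2,1),s=s);A=np.c_[A[:,0],A[:,1]+.7*A[:,5],A[:,2]+.3*A[:,5],A[:,3]+.7*A[:,6],A[:,4]+.7*A[:,7]]
        I_=I[b[1]:b[3],b[0]:b[2]].mean(2).ravel();n=A.shape[1]
        W=np.diag([0,.1,.1,.6,.6])
        c=np.linalg.lstsq(np.r_[A,W],np.r_[I_,0,12,11,0,0],rcond=None)[0]
        return np.sqrt(np.mean((A@c-I_)**2))+.3*(max(0,np.hypot(v[0]-510.5,v[1]+69.5)-2.5))**2
    m=min((minimize(sc,[510.5,-69.5,.5],method="Nelder-Mead",options=dict(maxiter=70,initial_simplex=[[510.5+e*a,-69.5+e*c,d] for a,c,d in((-.5,-.5,.3),(1.5,0,.3),(0,1.5,.3),(0,0,.6))])) for e in(1,-1)),key=lambda m:m.fun)
    return cam,s,yd,round(m.fun,2),m.x.round(1).tolist()
if __name__=="__main__":
  with Pool() as p:
    for r in p.map(job,[(c,y,s) for c in("top","side") for s in(.65,.9) for y in range(-50,21,6)]):print(*r)
E
time python3 run2.py
python3 - <<'E'
from h import *
# knob yaw: red stripe from the earlier top image
T=np.load("T.npy");r=T[...,2]-T[...,1];r[:205]=0;r[232:]=0;r[:,:165]=0;r[:,192:]=0;r[r<25]=0
ys,xs=np.nonzero(r);w=r[ys,xs];P=np.array([atz("top",(a,b),.04)[:2] for a,b in zip(xs,ys)])
m=np.average(P,axis=0,weights=w);C=np.cov(P.T,aweights=w);e,v=np.linalg.eigh(C);print("red centroid",m,e,np.degrees(np.arctan2(v[1,1],v[0,1])))
E
```

```text
top 0.65 -50 4.02 [510.8, -70.5, 0.6]
top 0.65 -44 3.09 [511.1, -70.6, 0.6]
top 0.65 -38 2.67 [510.9, -70.6, 0.6]
top 0.65 -32 2.28 [511.0, -70.4, 0.6]
top 0.65 -26 2.13 [511.0, -70.3, 0.6]
top 0.65 -20 2.49 [510.9, -70.2, 0.6]
top 0.65 -14 3.14 [510.8, -70.2, 0.7]
top 0.65 -8 3.82 [510.9, -69.7, 0.7]
top 0.65 -2 4.41 [510.6, -69.1, 0.9]
top 0.65 4 4.95 [510.3, -68.6, 1.0]
top 0.65 10 5.46 [510.1, -68.4, 1.2]
top 0.65 16 5.88 [510.3, -68.4, 0.9]
top 0.9 -50 3.9 [510.8, -71.0, 0.6]
top 0.9 -44 3.08 [510.7, -70.7, 0.6]
top 0.9 -38 2.63 [510.8, -70.6, 0.6]
top 0.9 -32 2.22 [510.9, -70.5, 0.6]
top 0.9 -26 2.18 [511.0, -70.3, 0.6]
top 0.9 -20 2.46 [511.1, -70.3, 0.6]
top 0.9 -14 3.11 [510.7, -69.8, 0.7]
top 0.9 -8 3.69 [510.8, -69.8, 0.7]
top 0.9 -2 4.25 [510.3, -69.0, 0.8]
top 0.9 4 4.73 [510.3, -68.9, 0.8]
top 0.9 10 5.22 [510.1, -68.5, 0.9]
top 0.9 16 5.72 [510.0, -68.4, 0.9]
side 0.65 -50 8.16 [509.4, -67.5, -0.0]
side 0.65 -44 7.8 [509.3, -67.3, -0.0]
side 0.65 -38 7.4 [509.4, -67.5, 0.0]
side 0.65 -32 6.87 [509.4, -67.5, -0.0]
side 0.65 -26 6.25 [509.6, -67.5, -0.0]
side 0.65 -20 5.8 [509.7, -67.6, 0.0]
side 0.65 -14 5.8 [509.9, -67.9, 0.0]
side 0.65 -8 5.67 [510.0, -67.5, 0.1]
side 0.65 -2 5.14 [510.2, -67.3, 0.1]
side 0.65 4 5.45 [510.2, -67.3, 0.2]
side 0.65 10 6.01 [510.4, -67.1, 0.2]
side 0.65 16 6.65 [510.6, -67.0, 0.3]
side 0.9 -50 9.58 [509.5, -67.6, -0.0]
side 0.9 -44 9.19 [508.8, -67.2, 0.0]
side 0.9 -38 8.97 [508.9, -66.8, 0.0]
side 0.9 -32 8.13 [509.0, -66.9, -0.0]
side 0.9 -26 7.54 [509.1, -66.7, -0.0]
side 0.9 -20 6.71 [509.3, -67.0, -0.0]
side 0.9 -14 6.35 [509.6, -67.5, -0.0]
side 0.9 -8 5.75 [509.7, -67.5, 0.0]
side 0.9 -2 5.39 [510.1, -67.4, -0.0]
side 0.9 4 5.18 [510.0, -67.1, 0.2]
side 0.9 10 5.86 [510.2, -66.8, 0.2]
side 0.9 16 6.65 [510.4, -66.9, 0.3]
red centroid [0.45082509 0.21264276] [6.86424107e-06 4.96147522e-05] -147.3254479486349
real	0m44.065s
user	2m50.969s
sys	0m0.204s
```

>>> {"op": "move_arm", "data": {
  "xyz": [
    [0,0,0],
    [0,0,1],
    [0,0,1],
    [0,0,1],
    [0,0,1],
    [0,0,1],
    [0,0,1],
    [0,0,1],
    [0,0,1],
    [0,0,1.5],
    [0,0,1],
    [0,0,0.5],
    [0,0,0],
    [0,0,0]
  ],
  "turn": [
    [0,0,-10],
    [0,0,-10],
    [0,0,-10],
    [0,0,-10],
    [0,0,-10],
    [0,0,-10],
    [0,0,-10],
    [0,0,-10],
    [0,0,-7.6],
    [0,0,0],
    [0,0,0],
    [0,0,0],
    [0,0,0],
    [0,0,0]
  ],
  "hand": [0.5,0.5,0.5,0.5,0.5,0.5,0.5,0.5,0.5,0.5,0.5,0.5,0.5,0.5]
}}

```text
time_s: 18.55
tcp_pos: [0.4387, 0.2056, -0.0019]
tool_rot: [0.492, 0.87, 0.0, 0.0]
force: [-0.0, -0.7, -0.1]
width: 0.502
```

```bash
python3 go.py 0.4386 .2057 -.009 121
```

```text
t 18.55 tcp [ 0.4387  0.2056 -0.0019] th 121.0 tilt [0. 0.] F [-0.  -0.7 -0.1] w 0.502
tool shift cm [ 0.02 -0.    0.71] turn z 0.0
```

>>> {"op": "move_arm", "data": {
  "xyz": [
    [0,0,0.5],
    [0,0,0],
    [0,0,0],
    [0,0,0],
    [0,0,0],
    [0,0,0]
  ],
  "turn": [
    [0,0,0],
    [0,0,0],
    [0,0,0],
    [0,0,0],
    [0,0,0],
    [0,0,0]
  ],
  "hand": [0.5,0.2,0,0,0,0]
}}

```text
time_s: 19.3
tcp_pos: [0.4385, 0.2054, -0.0072]
tool_rot: [0.492, 0.871, 0.0, -0.0]
force: [-1.4, -0.0, 2.1]
width: 0.118
```

```bash
python3 go.py 0.4386 .2057 -.009 121
```

```text
t 19.3 tcp [ 0.4385  0.2054 -0.0072] th 121.1 tilt [0. 0.] F [-1.4 -0.   2.1] w 0.118
tool shift cm [0.02 0.03 0.18] turn z 0.1
```

>>> {"op": "move_arm", "data": {
  "xyz": [
    [0,0,-1],
    [0,0,-3],
    [0,0,-4],
    [0,0,-4],
    [-5.4,-1.6,0],
    [-5.4,-1.6,0],
    [-5.5,-1.6,0],
    [-5.5,-1.6,0],
    [-5.5,-1.6,0],
    [0,0,0],
    [0,0,0],
    [0,0,0],
    [0,0,0],
    [0,0,0],
    [0,0,0],
    [0,0,0],
    [0,0,0]
  ],
  "turn": [
    [0,0,0],
    [0,0,0],
    [0,0,0],
    [0,0,0],
    [0,0,0],
    [0,0,0],
    [0,0,0],
    [0,0,0],
    [0,0,0],
    [0,0,9],
    [0,0,9],
    [0,0,9],
    [0,0,9],
    [0,0,9],
    [0,0,9],
    [0,0,0],
    [0,0,0]
  ],
  "hand": [0,0,0,0,0,0,0,0,0,0,0,0,0,0,0,0,0]
}}

```text
time_s: 21.42
tcp_pos: [0.5108, -0.0698, 0.113]
tool_rot: [0.833, 0.554, 0.0, 0.0]
force: [-0.2, -0.1, -0.1]
width: 0.11
```

```bash
python3 go.py 0.5106 -.0700 .08 67
python3 - <<'E'
from h import *
S=avg("side",3);np.save("S3.npy",S)
def up(I,b,k):return cv2.resize(np.clip(I[b[1]:b[3],b[0]:b[2]],0,255).astype(np.uint8),None,fx=k,fy=k,interpolation=cv2.INTER_CUBIC)
cv2.imwrite("pics/d1.png",up(S,(225,145,295,210),9))
for z in(.113,.131,.084):print(z,proj("side",[.5106,-.07,z]))
E
```

```text
t 21.43 tcp [ 0.5108 -0.0698  0.113 ] th 67.3 tilt [0. 0.] F [-0.2 -0.1 -0.1] w 0.11
tool shift cm [-0.03 -0.01  3.3 ] turn z 0.3
0.113 [259.39736506 179.51451301]
0.131 [259.49774099 175.17507645]
0.084 [259.23832664 186.39003674]
```

View pics/d1.png

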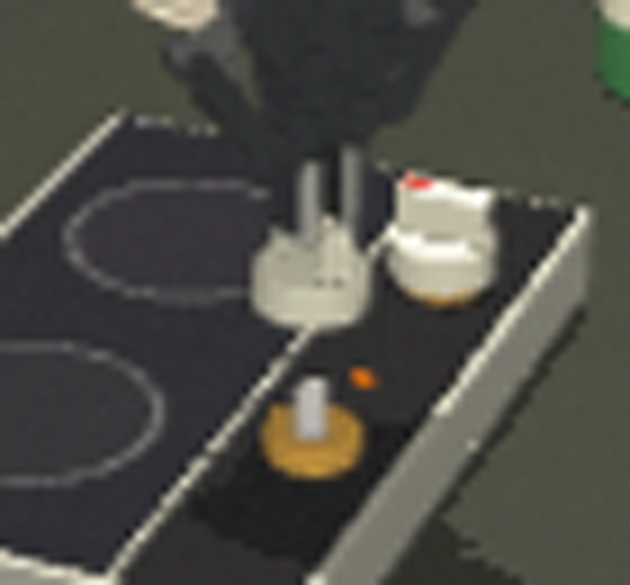

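Knob hangs level over the spindle (side crop: skirt mid at (310,290), rod at (312,400)). Descend and feel.

>>> {"op": "move_arm", "data": {
  "xyz": [
    [0,0,1.5],
    [0,0,1.5],
    [0,0,0.5],
    [0,0,0.2],
    [0,0,0]
  ],
  "turn": [
    [0,0,0],
    [0,0,0],
    [0,0,0],
    [0,0,0],
    [0,0,0]
  ],
  "hand": [0,0,0,0,0]
}}

```text
time_s: 22.2
tcp_pos: [0.5109, -0.0698, 0.0758]
tool_rot: [0.834, 0.552, 0.0, -0.0]
force: [-0.3, -0.8, 0.6]
width: 0.119
```

>>> {"op": "move_arm", "data": {
  "xyz": [
    [0,0,0.2],
    [0,0,0.2],
    [0,0,0]
  ],
  "turn": [
    [0,0,0],
    [0,0,0],
    [0,0,0]
  ],
  "hand": [0,0,0]
}}

```text
time_s: 22.58
tcp_pos: [0.5106, -0.0698, 0.0716]
tool_rot: [0.834, 0.552, -0.0, -0.0]
force: [-0.7, 0.2, -1.4]
width: 0.116
```

>>> {"op": "move_arm", "data": {
  "xyz": [
    [0,0,0.2],
    [0,0,0.2],
    [0,0,0]
  ],
  "turn": [
    [0,0,0],
    [0,0,0],
    [0,0,0]
  ],
  "hand": [0,0,0]
}}

```text
time_s: 22.95
tcp_pos: [0.5106, -0.0698, 0.0675]
tool_rot: [0.834, 0.552, -0.0, -0.0]
force: [-0.4, 1.8, -2.1]
width: 0.109
```

>>> {"op": "move_arm", "data": {
  "xyz": [
    [0,0,0.2],
    [0,0,0.2],
    [0,0,0.2],
    [0,0,0.2],
    [0,0,0]
  ],
  "turn": [
    [0,0,0],
    [0,0,0],
    [0,0,0],
    [0,0,0],
    [0,0,0]
  ],
  "hand": [0,0,0,0,0]
}}

```text
time_s: 23.58
tcp_pos: [0.5108, -0.0697, 0.0599]
tool_rot: [0.834, 0.552, 0.0, 0.0]
force: [-2.6, 1.7, 4.5]
width: 0.117
```

Run:
```python
from h import *
import time
F=[]
for i in range(3): capture("side");F.append(sense()["force"].round(1).tolist())
print(F,sense()["wrist_torque"].round(2))
```

```text
[[-4.1, 1.6, 4.1], [-2.6, 1.6, 4.7], [-2.2, 1.2, 4.9]] [0.33 0.76 0.  ]
```

>>> {"op": "move_arm", "data": {
  "xyz": [
    [0,-0.1,0.1],
    [0,0,0.1],
    [0,0,0.1],
    [0,0,0]
  ],
  "turn": [
    [0,0,0],
    [0,0,0],
    [0,0,0],
    [0,0,0]
  ],
  "hand": [0,0,0,0]
}}

```text
time_s: 24.22
tcp_pos: [0.5108, -0.0698, 0.0575]
tool_rot: [0.834, 0.552, 0.001, 0.001]
force: [-2.6, -0.2, 8.0]
width: 0.117
```

>>> {"op": "move_arm", "data": {
  "xyz": [
    [0,0,0.1],
    [0,0,0]
  ],
  "turn": [
    [0,0,0],
    [0,0,0]
  ],
  "hand": [0,0]
}}

```text
time_s: 24.48
tcp_pos: [0.5108, -0.0697, 0.0566]
tool_rot: [0.834, 0.552, 0.001, 0.001]
force: [-2.6, -0.1, 9.9]
width: 0.116
```

>>> {"op": "move_arm", "data": {
  "xyz": [
    [0,0,0.1],
    [0,0,0]
  ],
  "turn": [
    [0,0,0],
    [0,0,0]
  ],
  "hand": [0,0]
}}

```text
time_s: 24.72
tcp_pos: [0.511, -0.0698, 0.0564]
tool_rot: [0.834, 0.552, 0.001, 0.001]
force: [-4.6, 1.7, 16.8]
width: 0.11
```

>>> {"op": "move_arm", "data": {
  "xyz": [
    [0,0,0.1],
    [0,0,0],
    [0,0,0]
  ],
  "turn": [
    [0,0,0],
    [0,0,0],
    [0,0,0]
  ],
  "hand": [0,0,0]
}}

```text
time_s: 25.1
tcp_pos: [0.5112, -0.0698, 0.0562]
tool_rot: [0.834, 0.552, 0.001, 0.001]
force: [-7.5, 1.4, 23.8]
width: 0.114
```

```bash
python3 go.py 0.5106 -.0700 .056 67
python3 - <<'E'
from h import *
S=avg("side",3)
def up(I,b,k):return cv2.resize(np.clip(I[b[1]:b[3],b[0]:b[2]],0,255).astype(np.uint8),None,fx=k,fy=k,interpolation=cv2.INTER_CUBIC)
cv2.imwrite("pics/e1.png",up(S,(235,165,285,210),13))
E
```

```text
t 25.1 tcp [ 0.5112 -0.0698  0.0562] th 67.0 tilt [ 0.002 -0.001] F [-7.5  1.4 23.8] w 0.114
tool shift cm [-0.04 -0.05  0.02] turn z 0.0
```

View pics/e1.png

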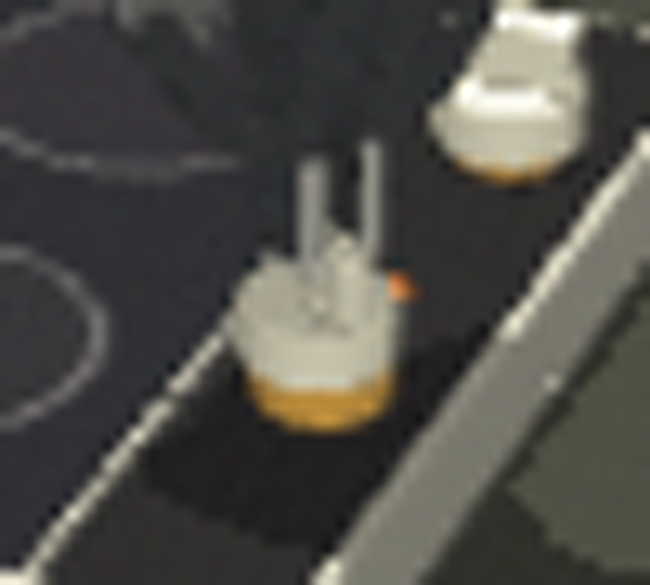

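```bash
python3 -c "
from cell import *
print(close_job());s=sense();print(s['time_s'],s['tcp_pos'],s['force'],s['width'])"
```

```text
the job is handed in; nothing more can be done
None
the job is handed in; nothing more can be done
```

The job is handed in at about 25 s of the 53 s allowed. The arm was still gripping the knob and pressing it down. No verdict was reported, so what follows rests on my own checks.

**Collar:** I took the smaller brass ring and lowered it over the spindle. A two-camera look afterwards showed it flat on the strip around the rod. Ring and rod centres were less than 1 mm apart in the top view.

**Knob:** I gripped it by the bar and turned it to a yaw of about -23°. It went down over the spindle with no blocking force. The last picture shows it seated just above the collar.

**Final pressing:** The force rose along the spring from about 4.5 N to 10 N. It then rose steeply to 24 N with almost no further travel, so the spindle is on its lower stop. There was also a sideways force of about 7.5 N on the tool, which I left.

**Disagreements:**
- **Finger height:** The fingertips stood about 30–35 mm above the reported TCP. Two closings on the collar missed above it, and the third held.
- **Spindle yaw:** The top view gave about -27° and the side view about -8°. I used -23°, nearer the top view's result, and the clean entry supports it.
- **Gripper opening:** It read about 2–4 mm narrow on both parts.

I did not measure the bystanders again at the end. No unexpected contact force appeared at any of the force readings.

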